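# Secure the medicine box with the curved hook

## Robot

A 6-joint arm with a two-finger parallel gripper is mounted at the origin on the work surface. World frame = base frame: x ahead of the robot, y to its left, z up, the work surface at z = 0. Lengths are in mm, angles in rad, forces in N, time in s.
With the tool pointing down it reaches from about 300 to 775 mm from the base axis. Payload 14.6 kg.
Tool frame: the origin (TCP) lies at the very end of the fingers, on their centre line; the grasp point (between the pads) lies 19 mm behind it; z points along the fingers, y is the direction in which the jaws open and shut (so a half turn about z gives the same grasp; the last joint's range is limited). The gripper opens to 85 mm and grips with 20 to 120 N. Pads are 22 mm wide; open, the fingers measure 114 mm over their backs; the gripper's body (76 mm by 85 mm) begins 54 mm behind the grasp point. The pads swing forward as they close: fully open they stand 13 mm farther back than shut.
Start: joints at [-1.351, 0.3, 1.521, -0, 1.321, -0.067], TCP at [155.58, -527.527, 231.281] pointing down, gripper open.
Joint ranges: [-3.03, 3.03], [-0.79, 2.21], [0.23, 2.52], [-1.04, 4.18], [0, 3.07], [-2.55, 2.55]. Speed limits (rad/s): [2.22, 2.22, 2.57, 3.14, 3.14, 3.14].

## Interface

Orientations are given as a unit quaternion [x, y, z, w].
In Python, from plant import * gives the robot as it stands.
- The arm moves only by the shell command python3 -m jog 'ROWS' [OPENING] [FORCE]. ROWS is text: rows parted by semicolons, each of 6 numbers parted by spaces: the shift along the tool's x, y, z normalised to -1 to 1, where 1 is 0.8 m, then the turn, a rotation vector about the tool's x, y, z normalised to -1 to 1, where 1 is 2 rad. In form: tx ty tz rx ry rz; .... A call has 1 to 10 rows; each row is the pose to reach, as a shift and turn from the pose commanded when the call began, along the tool's axes at that moment; what a row does not reach only later rows make up. A row lasts 1/12 s, in which the tool goes at most 41.7 mm and 7.16 degrees, less where a joint would pass 70% of its speed; a pose out of reach is approached as far as the arm can. A call with a number of a shift or a turn outside -1 to 1 is refused whole. A call with a gripper value outside its range is refused whole. OPENING is the opening, from 0 (shut) to 1 (fully open), set as the call begins (- or left out, the last holds). The fingers move at their own pace and stop on an object; FORCE is the grip in N (left out, the last holds). Time passes only in rows, so rows that repeat a pose let the fingers close. It gives the time, the measured TCP pose, the force and the opening at its end, in the units of the state.
- observe(): the state, without advancing time (a new reading comes with each control period).
- snapshot(name): name is "side" or "top" or "wrist"; returns the picture (384x512x3 uint8, red, green, blue); there is no depth.
- camera_model(name): a dict with "fx", "fy", "cx", "cy" (pixels), "rvec" (rotation vector, rad) and "tvec" (3), from world to camera coordinates, as OpenCV has them. Camera axes: x right, y down, z forward; pixel columns grow to the right and rows downward; lengths in mm; the calibration is good to about 2 mm. A picture is of the moment at which its call begins: read the wrist's pose just before it. camera_model takes no time and is no camera call; for the wrist camera it gives the pose at the moment of the call.
- sign_off(): hands the job in, once; it reports no verdict.
Trained networks look in the newest picture that a camera, given by its name, has taken for a name from the list of things; names that differ only in an ending like _2 or _b are one class to them, and where a whole thing is asked for, a point or a joint stands for the part that bears it (a point fixed in the world has none). Each returns a list of dicts, best first, with "confidence" (0 to 1); they miss things now and then, are a little off and sometimes report something else, mostly with a low value. They report only what shows in the picture. A call takes as long as a camera call. They do not tell look-alikes from the thing itself.
- spot_in(thing, camera): "location" ([row, column] in pixels, amid what is visible of it).
The state is a dict: "time": time; "joints": joint angles; "dq": joint speeds; "tau": joint torques, N m; "ee_pos": TCP position; "orientation": TCP orientation; "force": force on the tool from outside, world axes, zero at the start; "wrist_torque": the same for the moment, N m; "gripper_width": finger opening in mm.
Only numpy, scipy, OpenCV 4.12 (cv2) and the standard library are available. Lean on these libraries where they do the work, as an engineer would, in place of code of your own. Each camera call takes 0.05 s, during which the arm holds its last target.

## Task

Secure the closed medicine box with the curved steel hook: thread its tip through the brass loop on the lid, going in from the right as seen from the robot and following the hook's own curve, with the bend's hollow side towards the robot, until the loop sits at about the middle of the bend. Then let go, so that the hook lies flat on the lid, threaded through the loop. Leave the straight pin with the same teal grip where it is.

Things in the scene. Friction and masses are not known exactly. Their poses are not given: they have to be found in the camera images.
- hook: Curved hook lying flat, 60 g: 7 mm steel bar, arc of radius 45 mm. Origin: centre of the arc's circle (in air), at underside height; z up. The bar runs from (45,-33) mm straight to (45,0), then counter-clockwise from above to the tip at 150 deg. Teal grip centred at (45,-18): 12 mm thick (x), 30 long (y), 45 high; pinch it along x, fingertips 10 mm up. Turning counter-clockwise drives the tip along the arc.
- hook_tip (a point): Free end of the curved hook: centre of the bar's rounded tip, at (-39, 22.5, 3.5) mm in the hook's axes; same axes as hook. The hook starts on the nightstand, left or right of the box.
- loop (a point): Fixed brass arch on the box lid. Point: on the lid's top (60 mm up), midway between the feet; x away from the robot, y left, z up if the box is not turned. Hole faces along y, 27 mm clear width (legs at x = -16, +16), 25 mm clear height at the middle. Flat lid, green: x -103 to 57, y -80 to 80 mm from here. Threaded: arc centre at x = -45, grip on -y side, tip on +y side.
- straight_pin: Bystander, not to be moved: straight 7 mm steel pin, 147 mm long along its y axis, with the same teal grip (12 x 30 x 45 mm) standing on it at y = -50 mm. Origin: on the underside, 5 mm from mid-length. It starts on the other side of the box from the hook.
Mind the look-alikes: they are no part of the job. There is more than one size of the hook; the one meant has the size given above.

How it is judged (in metres and radians):
On the way, in this order (a step that is already met when the one before it is completed fails the run):
1. the curved hook is lifted clear of the nightstand (height (world z) of hook above 0.03 m), for 0.1 s.
2. the hook's tip has entered the loop from its -y side: it is in or just past the hole, between the legs and below the arch (y of hook_tip in the frame of loop above 0.003 m and horizontal distance between hook_tip and loop below 0.032 m and z of hook_tip in the frame of loop below 0.024 m and x of hook in the frame of loop below -0.015 m), for 0.02 s.
At the end, for the whole second after the job is handed in: The hook lies flat (within 0.15 rad, underside within 5 mm of the lid) and at rest on the lid, threaded through the loop: its tip at least 28 mm past the loop on the +y side, the centre of its bend level with the loop within 18 mm along y and 30 to 60 mm from it on the -x side (y of hook_tip in the frame of loop above 0.028 m and y of hook in the frame of loop between -0.018 and 0.018 m and x of hook in the frame of loop below -0.025 m and horizontal distance between hook and loop between 0.03 and 0.06 m and z of hook in the frame of loop between -0.004 and 0.005 m and angle between hook's own z axis and vertical below 0.15 rad and linear speed of hook below 0.02 m/s and angular speed of hook below 0.2 rad/s); the robot touches nothing.
It fails at once if the straight pin is moved by more than 30 mm (distance of straight_pin from where it was at the start of the episode above 0.03 m).
It also fails if it takes over 51 s, if anything falls off the work surface, if the arm or the gripper's body presses on something with over 40 N, if the wrist force passes 120 N, or if a joint passes its speed limit or range.

## Working session

There is one attempt and no reset: what is moved stays moved. The work goes in short steps, Python scripts to look and compute and a shell command to move; the robot and the scene stay as the last step left them, time stands still between calls to the robot, and variables do not carry over. Pictures are saved under pics/ and viewed, and the job is handed in when it is done.

```bash
ls; mkdir -p pics; python3 - <<'E'
from plant import *
import cv2
print(observe())
for n in ("side","top","wrist"):
    m=camera_model(n); print(n,m)
    cv2.imwrite(f"pics/a_{n}.png",snapshot(n)[:,:,::-1])
    for t in ("hook","hook_tip","loop","straight_pin"):
        print(t,[(round(d["confidence"],2),[round(float(x)) for x in d["location"]]) for d in spot_in(t,n)]) if n=="top" else 0
print(observe()["time"])
E
```

```text
pics
{'time': 0.0, 'joints': array([-1.35058889e+00,  3.00519060e-01,  1.52160636e+00,  1.86518570e-05,
        1.32068105e+00, -6.65910014e-02]), 'dq': array([-0.00137152,  0.00056802,  0.00095676, -0.00011953,  0.00017084,
        0.00015421]), 'tau': array([-6.16677189e-04, -5.43500984e+01, -3.61795700e+01, -6.01220918e-06,
        3.95931245e-03, -3.02126477e-05]), 'ee_pos': array([ 155.53969849, -527.30047025,  230.68430825]), 'orientation': array([ 9.89736087e-01,  1.42905948e-01, -3.75619386e-05, -6.05811112e-04]), 'force': array([-0.69283585, -0.45079526, -0.50759145]), 'wrist_torque': array([-0.03943768, -0.04586634,  0.02190882]), 'gripper_width': 85.36586239069474}
side {'fx': 366.17262097019847, 'fy': 366.17262097019847, 'cx': 249.9597009588856, 'cy': 191.14955280744582, 'rvec': array([ 0.67914261, -2.71357193,  1.00954709]), 'tvec': array([485.33684329, 235.55199255, 827.80876272])}
top {'fx': 375.98076815610915, 'fy': 375.98076815610915, 'cx': 253.08856956848268, 'cy': 187.50741376971132, 'rvec': array([ 2.17219963, -2.03357242,  0.20781774]), 'tvec': array([-15.7270871 , 521.69649526, 819.92194411])}
hook [(0.72, [188, 118]), (0.47, [230, 120]), (0.43, [141, 149])]
hook_tip [(0.59, [144, 153]), (0.55, [193, 122]), (0.53, [230, 114])]
loop [(0.82, [159, 272])]
straight_pin [(0.52, [185, 396])]
wrist {'fx': 307.9870044574715, 'fy': 307.9870044574715, 'cx': 255.52448728671345, 'cy': 189.17254619847768, 'rvec': array([-2.29867834,  1.71890216,  0.28053626]), 'tvec': array([-550.0333875 ,  -40.87123038,  381.31469169])}
0.35
```

View pics/a_top.png

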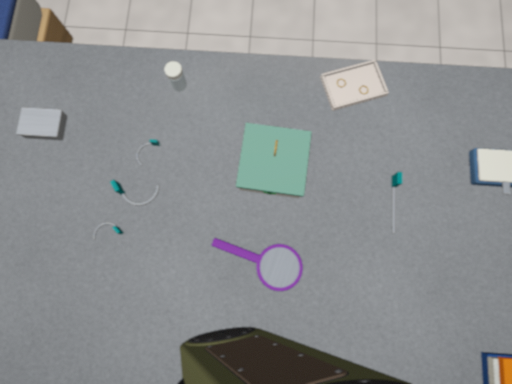

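View pics/a_side.png

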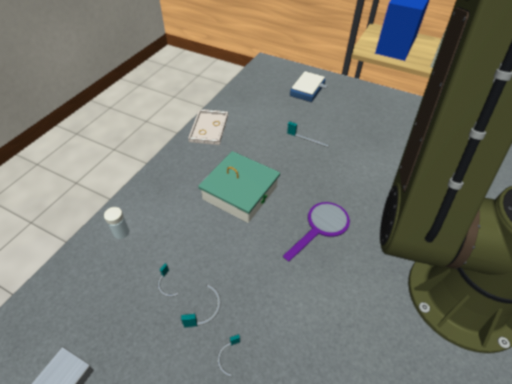

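View pics/a_wrist.png

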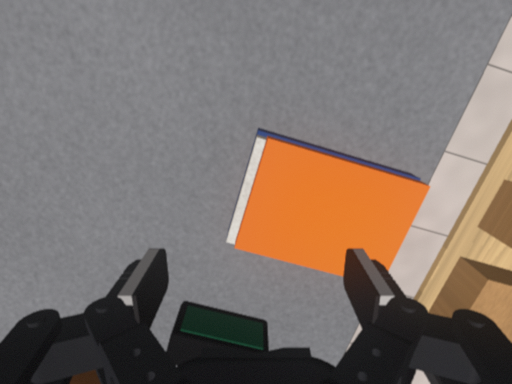

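```bash
cat > h.py <<'E'
from plant import *
import numpy as np, cv2
from scipy.spatial.transform import Rotation as R
def pix2w(m,rc,z):
    K=np.array([[m["fx"],0,m["cx"]],[0,m["fy"],m["cy"]],[0,0,1.]])
    Rm=cv2.Rodrigues(np.array(m["rvec"]))[0]; t=np.array(m["tvec"])
    C=-Rm.T@t; d=Rm.T@np.linalg.solve(K,np.array([rc[1],rc[0],1.]))
    return C+d*(z-C[2])/d[2]
def w2pix(m,P):
    K=np.array([[m["fx"],0,m["cx"]],[0,m["fy"],m["cy"]],[0,0,1.]])
    p,_=cv2.projectPoints(np.array(P,float).reshape(-1,1,3),np.array(m["rvec"]),np.array(m["tvec"]),K,None)
    return p.reshape(-1,2)  # col,row
def rigid(pose,P): # pose x,y,theta,z0
    x,y,th,z=pose; c,s=np.cos(th),np.sin(th); P=np.atleast_2d(P)
    return np.c_[x+c*P[:,0]-s*P[:,1], y+s*P[:,0]+c*P[:,1], z+P[:,2]]
a=np.radians(np.linspace(0,150,31))
HOOKBAR=np.r_[[[45,-33,3.5]],np.c_[45*np.cos(a),45*np.sin(a),0*a+3.5]]
GRIP=np.array([[x,y,z] for z in (7,45) for x,y in ((39,-33),(51,-33),(51,-3),(39,-3))],float)
LID=np.array([[-103,-80,0],[57,-80,0],[57,80,0],[-103,80,0]],float)
ARCH=np.array([[-16,0,0],[-16,0,13],[-11,0,24],[0,0,28],[11,0,24],[16,0,13],[16,0,0]],float)
def tgt(hook,dz=10): # tcp pos for gripping, tool yaw
    p=rigid(hook,[[45,-18,dz]])[0]; return p, hook[2]-np.pi/2
def toolR(yaw): return R.from_euler('z',yaw)*R.from_euler('x',np.pi)
E
python3 - <<'E'
from h import *
im=cv2.imread("pics/a_top.png")
c=cv2.resize(im[115:245,80:180],None,fx=5,fy=5,interpolation=cv2.INTER_CUBIC); cv2.imwrite("pics/b.png",c[:600])
c=cv2.resize(im[110:205,225:325],None,fx=6,fy=6,interpolation=cv2.INTER_CUBIC); cv2.imwrite("pics/c.png",c)
m=camera_model("top")
for rc in [(188,118),(187,157),(142,154),(163,139),(229,118),(237,94)]: print(rc,pix2w(m,rc,5).round())
E
```

```text
(188, 118) [509. 353.   5.]
(187, 157) [518. 257.   5.]
(142, 154) [634. 278.   5.]
(163, 139) [576. 309.   5.]
(229, 118) [409. 338.   5.]
(237, 94) [386. 393.   5.]
```

View pics/b.png

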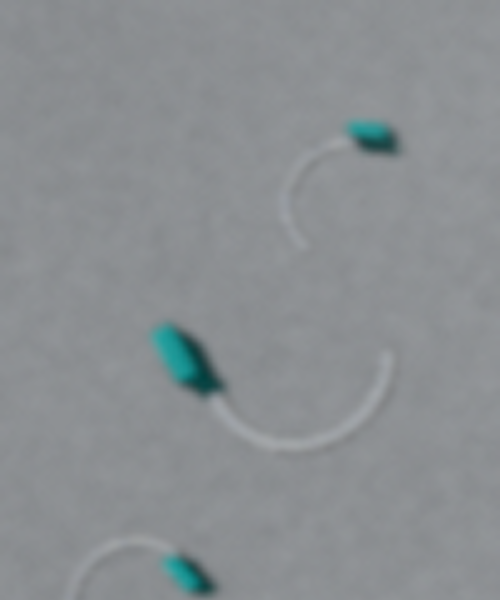

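View pics/c.png

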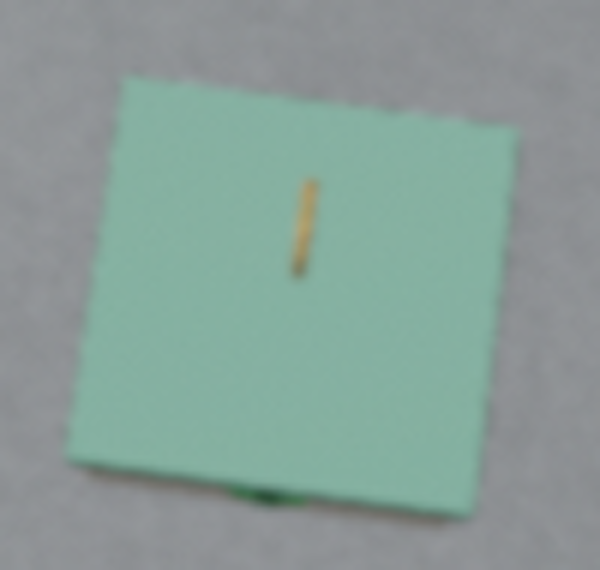

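```bash
python3 - <<'E'
from h import *
from scipy.optimize import least_squares
m=camera_model("top")
pts=[(218,397),(235,420),(260,438),(290,446),(320,441),(350,424),(372,397),(385,370)]
W=np.array([pix2w(m,(115+y/5-.4,80+x/5-.4),3.5)[:2] for x,y in pts]); tip=pix2w(m,(115+355/5-.4,80+388/5-.4),3.5)[:2]
f=lambda p:np.r_[np.hypot(W[:,0]-p[0],W[:,1]-p[1])-p[2]]
s=least_squares(f,[520,300,45]);print("circle",s.x,abs(s.fun).max())
f=lambda p:np.r_[np.hypot(W[:,0]-p[0],W[:,1]-p[1])-45, rigid([*p,0],[[-39,22.5,3.5]])[0,:2]-tip]
s=least_squares(f,[s.x[0],s.x[1],2]); print("hook",s.x,np.degrees(s.x[2]),s.fun.round(1)); hook=s.x
q=[(518,128),(125,78),(68,462),(470,515)]
# LID order: (-103,-80)=bottom right,(57,-80)=top right,(57,80)=top left,(-103,80)=bottom left
Q=[(470,515),(518,128),(125,78),(68,462)]
Q=np.array([(225+x/6-.4,110+y/6-.4) for x,y in Q])
f=lambda p:(w2pix(m,rigid([*p,60],LID))-Q).ravel()
s=least_squares(f,[560,0,0]);print("box",s.x,s.fun.round(2)); box=s.x
im=cv2.imread("pics/a_top.png")
S=6;o=cv2.resize(im[115:245,80:325],None,fx=3,fy=3,interpolation=cv2.INTER_CUBIC)
def dr(P,col,cl=False):
    p=((w2pix(m,P)-[80,115]+.5)*3); cv2.polylines(o,[p.round().astype(np.int32)],cl,col,1)
dr(rigid([*hook,0],HOOKBAR),(0,0,255));dr(rigid([*hook,0],GRIP[:4]),(0,255,255),1);dr(rigid([*hook,0],GRIP[4:]),(0,255,255),1)
dr(rigid([*box,60],LID),(0,0,255),1);dr(rigid([*box,60],ARCH),(0,0,255))
cv2.imwrite("pics/d.png",o)
E
```

```text
circle [516.9578935  300.95338631  42.85936926] 0.8134528293295915
hook [519.61242542 301.65687486   2.14749659] 123.0424909942289 [-1.2 -1.   0.1  1.2  0.8 -0.  -1.2 -0.6  0.  -0.3]
box [ 6.16941242e+02 -2.69901813e+01 -7.23737768e-02] [ 0.92  0.49  0.33 -0.18 -0.44 -0.41 -0.82  0.01]
```

View pics/d.png

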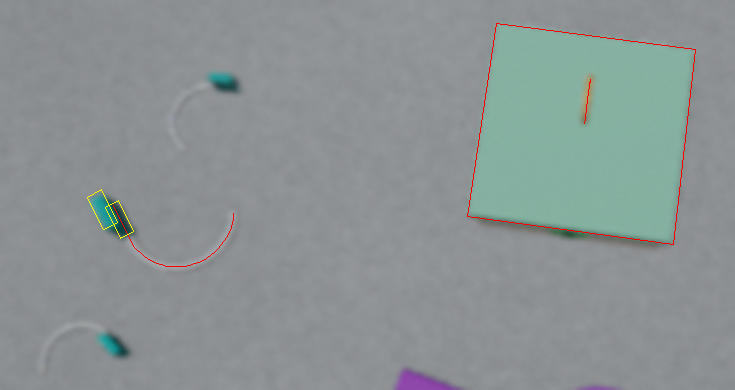

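```bash
cat >> h.py <<'E'
HOOK=np.array([519.6,301.7,2.1475,0.]); BOX=np.array([616.9,-27.0,-0.0724,60.])
def rel(p0,R0,p1,R1):
    s=R0.inv().apply(np.array(p1)-p0)/800; r=(R0.inv()*R1).as_rotvec()/2
    return " ".join(f"{v:.4f}" for v in np.r_[s,r])
def cur():
    o=observe(); return o["ee_pos"],R.from_quat(o["orientation"])
E
python3 - <<'E'
from h import *
p0,R0=cur()
p,y=tgt(HOOK); print(p,y)
# view pose: standoff so camera sees
print(rel(p0,R0,[p[0]-40,p[1]-10,150],toolR(y)))
print(rel(p0,R0,[300,-100,230],toolR(y)))
m=camera_model("wrist");Rm=cv2.Rodrigues(np.array(m["rvec"]))[0];print("cam in tool",R0.inv().apply(-Rm.T@np.array(m["tvec"])-p0), R0.inv().apply(Rm[2]))
E
```

```text
[510.15189527 349.23665235  10.        ] 0.5767036732051034
0.6836 -0.9279 0.1017 -0.0001 -0.0000 -0.1450
0.3243 -0.4615 0.0016 -0.0001 -0.0000 -0.1450
cam in tool [  82.03359051    0.31607419 -143.11816887] [-3.17140330e-01 -3.38697882e-04  9.48378562e-01]
```

```bash
python3 - <<'E'
from h import *
p0,R0=cur()
print(rel(p0,R0,[476,327,160],toolR(.5767)))
E
python3 -m jog '0.62 -0.90 0.06 0 0 -0.145;0.62 -0.90 0.06 0 0 -0.145;0.62 -0.90 0.06 0 0 -0.145;0.62 -0.90 0.06 0 0 -0.145;0.62 -0.90 0.06 0 0 -0.145;0.62 -0.90 0.06 0 0 -0.145;0.62 -0.90 0.06 0 0 -0.145;0.62 -0.90 0.06 0 0 -0.145;0.62 -0.90 0.06 0 0 -0.145;0.62 -0.90 0.06 0 0 -0.145' 0.6 40
```

```text
0.6863 -0.9112 0.0892 -0.0001 -0.0000 -0.1450
time: 1.18
ee_pos: [285.0, -130.4, 208.6]
orientation: [0.959, 0.284, 0.0, 0.0]
force: [0.9, -0.1, 0.2]
gripper_width: 51.1
```

```bash
python3 - <<'E'
from h import *
p0,R0=cur()
print(rel(p0,R0,[476,327,160],toolR(.5767)))
E
```

```text
0.5116 -0.3495 0.0607 0.0005 -0.0003 -0.0003
```

```bash

python3 -m jog '0.51 -0.35 0.06 0 0 0;0.51 -0.35 0.06 0 0 0;0.51 -0.35 0.06 0 0 0;0.51 -0.35 0.06 0 0 0;0.51 -0.35 0.06 0 0 0;0.51 -0.35 0.06 0 0 0;0.51 -0.35 0.06 0 0 0;0.51 -0.35 0.06 0 0 0;0.51 -0.35 0.06 0 0 0;0.51 -0.35 0.06 0 0 0'
python3 - <<'E'
from h import *
p0,R0=cur();print(rel(p0,R0,[476,327,160],toolR(.5767)))
E
```

```text
time: 2.02
ee_pos: [443.4, 252.1, 168.0]
orientation: [0.959, 0.285, 0.0, 0.0]
force: [0.5, -0.5, 0.7]
gripper_width: 51.2
0.0852 -0.0562 0.0100 0.0000 -0.0001 0.0003
```

```bash

python3 -m jog '0.085 -0.056 0.01 0 0 0;0.085 -0.056 0.01 0 0 0;0.085 -0.056 0.01 0 0 0;0.085 -0.056 0.01 0 0 0;0.085 -0.056 0.01 0 0 0'
cat > view.py <<'E'
from h import *
import sys
def over(name,hook=HOOK,box=None,cam="wrist"):
    m=camera_model(cam); im=snapshot(cam)[:,:,::-1].copy(); cv2.imwrite(f"pics/{name}_raw.png",im)
    np.save(f"pics/{name}_m.npy",m,allow_pickle=True)
    o=cv2.resize(im,None,fx=1.5,fy=1.5,interpolation=cv2.INTER_CUBIC)
    def dr(P,col,cl=False):
        p=(w2pix(m,P)+.5)*1.5-.5; cv2.polylines(o,[p.round().astype(np.int32)],cl,col,1)
    if hook is not None:
        dr(rigid(hook,HOOKBAR),(0,0,255));dr(rigid(hook,GRIP[:4]),(0,255,255),1);dr(rigid(hook,GRIP[4:]),(0,255,255),1)
    if box is not None:
        dr(rigid(box,LID),(0,0,255),1);dr(rigid(box,ARCH),(0,0,255))
    cv2.imwrite(f"pics/{name}.png",o)
E
python3 - <<'E'
from view import *
print(observe()["ee_pos"]);over("e")
E
```

```text
time: 2.43
ee_pos: [475.4, 324.0, 160.1]
orientation: [0.959, 0.285, -0.0, 0.0]
force: [0.7, 0.8, -0.8]
gripper_width: 51.4
[475.43125684 323.97017317 160.08633724]
```

View pics/e.png

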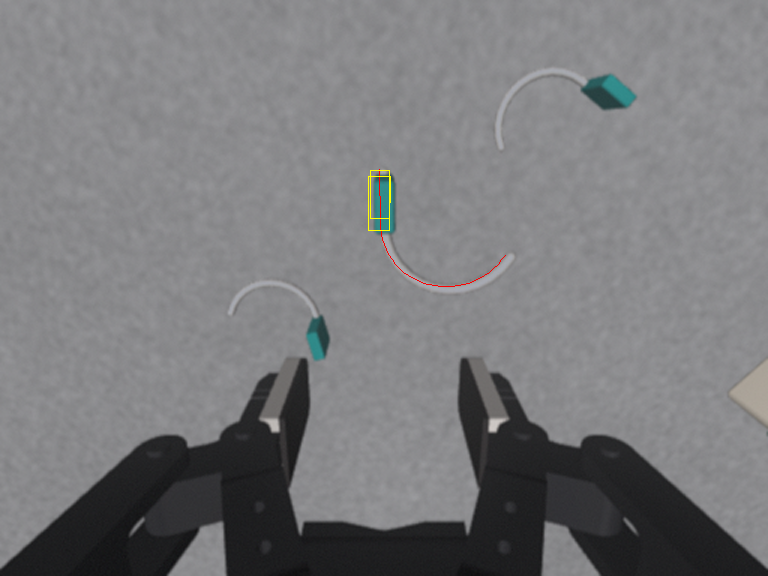

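View pics/e_raw.png

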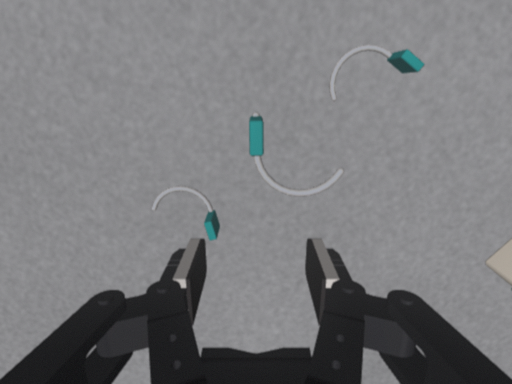

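```bash
cat > fit.py <<'E'
from h import *
from scipy.optimize import least_squares
from scipy.ndimage import map_coordinates
def fit(name,hook,smax=10):
    m=np.load(f"pics/{name}_m.npy",allow_pickle=True).item(); im=cv2.imread(f"pics/{name}_raw.png").astype(float)
    g=cv2.GaussianBlur(im.min(2),(0,0),0.8)
    z=hook[3]
    ang=np.radians(np.arange(8,146,4)); rr=np.arange(-smax,smax+.1,.5); W=[]
    for a_ in ang:
        P=rigid(hook,np.c_[(45+rr)*np.cos(a_),(45+rr)*np.sin(a_),0*rr+3.5]); px=w2pix(m,P)
        v=map_coordinates(g,[px[:,1],px[:,0]],order=1)
        w=np.clip(v-np.median(v)-8,0,None)
        if w.sum()>20: W.append(P[w>0][:, :2].T@w[w>0]/w.sum())
    W=np.array(W)
    # tip: scan along the arc
    sc=np.radians(np.arange(120,175,.5)); P=rigid(hook,np.c_[45*np.cos(sc),45*np.sin(sc),0*sc+3.5])
    return m,W
E
python3 - <<'E'
from fit import *
h=HOOK.copy()
for i in range(3):
    m,W=fit("e",h)
    s=least_squares(lambda p:np.hypot(W[:,0]-p[0],W[:,1]-p[1])-45,h[:2]); h[:2]=s.x
print(h,len(W),abs(s.fun).max())
s2=least_squares(lambda p:np.hypot(W[:,0]-p[0],W[:,1]-p[1])-p[2],[*h[:2],45]);print(s2.x)
# tip end pixel and grip top centre
im=cv2.imread("pics/e_raw.png"); cv2.imwrite("pics/f.png",cv2.resize(im[100:210,235:355],None,fx=5,fy=5,interpolation=cv2.INTER_CUBIC))
E
```

```text
[519.21435626 298.34628654   2.1475       0.        ] 35 1.9330883845874212
[520.18254413 298.67976043  45.84407418]
```

View pics/f.png

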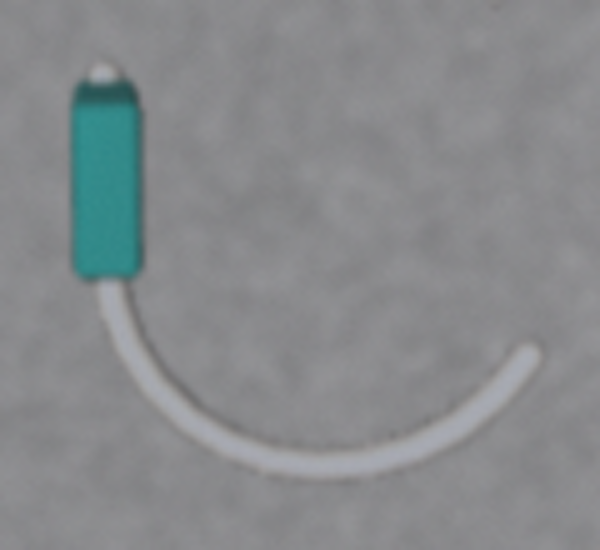

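```bash
python3 - <<'E'
from fit import *
m=np.load("pics/e_m.npy",allow_pickle=True).item()
g=pix2w(m,(137.6,256.0),45); t=pix2w(m,(170.2,340.6),3.5); print(g,t)
_,W=fit("e",[519.2,298.3,2.1475,0])
def f(p):
    h=[*p,0]; return np.r_[(np.hypot(W[:,0]-p[0],W[:,1]-p[1])-45)*.3, rigid(h,[[-39,22.5,3.5]])[0,:2]-t[:2], rigid(h,[[45,-18,45]])[0,:2]-g[:2]]
s=least_squares(f,[519,298,2.14]); print(s.x,np.degrees(s.x[2]),s.fun[-4:])
h=[*s.x,0]; p,y=tgt(h); print(p,y)
p0,R0=cur(); print(p0)
print(rel(p0,R0,[p[0],p[1],70],toolR(y)),"|",rel(p0,R0,p,toolR(y)))
E
```

```text
[510.2267154  345.67972459  45.        ] [523.68520132 252.88729122   3.5       ]
[519.89977923 298.09337483   2.16381887] 123.9776889832202 [-0.64773413  0.29055273 -0.54949299 -0.21020247]
[509.67722241 345.46952212  10.        ] 0.5930225449757969
[475.53876579 323.59087998 160.58204197]
0.0507 0.0003 0.1132 0.0000 0.0000 -0.0084 | 0.0507 0.0003 0.1882 0.0000 0.0000 -0.0084
```

```bash

python3 -m jog '0.051 0 0.05 0 0 -0.008;0.051 0 0.10 0 0 -0.008;0.051 0 0.15 0 0 -0.008;0.051 0 0.17 0 0 -0.008;0.051 0 0.188 0 0 -0.008;0.051 0 0.188 0 0 -0.008;0.051 0 0.188 0 0 -0.008' - 
python3 -m jog '0 0 0 0 0 0;0 0 0 0 0 0;0 0 0 0 0 0;0 0 0 0 0 0;0 0 0 0 0 0;0 0 0 0 0 0;0 0 0 0 0 0;0 0 0 0 0 0' 0 60
python3 - <<'E'
from view import *
over("g",[519.9,298.1,2.1638,0])
E
```

```text
time: 3.07
ee_pos: [510.5, 346.4, 11.4]
orientation: [0.956, 0.292, 0.001, -0.0]
force: [0.0, 0.5, 0.6]
gripper_width: 51.0
time: 3.73
ee_pos: [510.6, 347.0, 11.7]
orientation: [0.956, 0.292, 0.001, -0.0]
force: [-2.2, -1.3, 8.4]
gripper_width: 11.5
```

View pics/g.png

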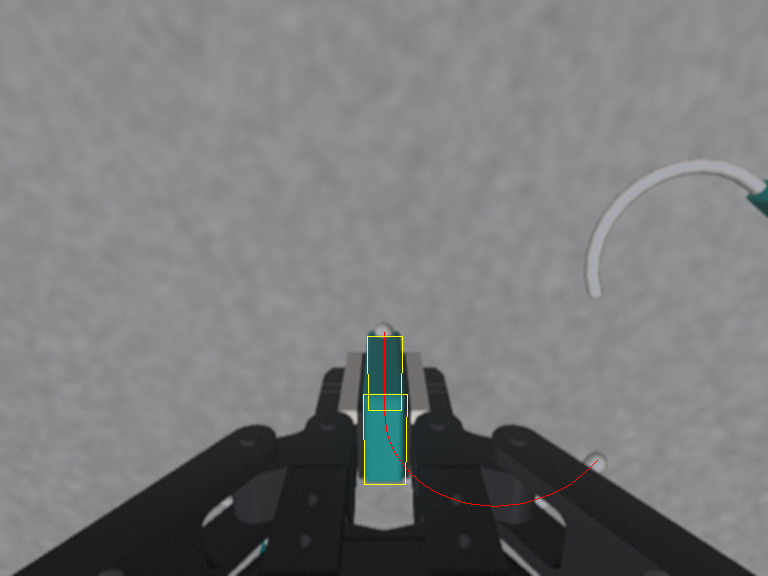

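```bash
python3 - <<'E'
from h import *
p0,R0=cur(); print(p0,R0.as_euler('xyz',degrees=True))
h=np.array([519.9,298.1,2.1638])
yaw=np.arctan2(*(R0.apply([1,0,0])[1::-1])); print(np.degrees(yaw))
c=R.from_euler('z',-yaw).apply([h[0]-p0[0],h[1]-p0[1],0]); dth=h[2]-yaw
np.save("grasp.npy",[c[0],c[1],dth,p0[2]]); print(c,np.degrees(dth))
open("h.py","a").write('''
def tcp_for(hook): # hook (x,y,theta,zunder) -> tcp pos, R
    g=np.load("grasp.npy"); yaw=hook[2]-g[2]
    d=R.from_euler('z',yaw).apply([g[0],g[1],0])
    return np.array([hook[0]-d[0],hook[1]-d[1],hook[3]+g[3]]), toolR(yaw)
def loop2w(xy,thdeg,z,box=None):
    b=BOX if box is None else box
    P=rigid(b,[[xy[0],xy[1],z]])[0]; return [P[0],P[1],np.radians(thdeg)+b[2],P[2]]
def hook_now():
    g=np.load("grasp.npy"); p,Ro=cur(); yaw=np.arctan2(*(Ro.apply([1,0,0])[1::-1]))
    d=R.from_euler('z',yaw).apply([g[0],g[1],0]); return [p[0]+d[0],p[1]+d[1],yaw+g[2],p[2]-g[3]]
def loopframe(P,box=None):
    b=BOX if box is None else box
    c,s=np.cos(b[2]),np.sin(b[2]); d=np.atleast_2d(P)-[b[0],b[1],b[3]]
    return np.c_[c*d[:,0]+s*d[:,1],-s*d[:,0]+c*d[:,1],d[:,2]]
''')
E
python3 - <<'E'
from h import *
p0,R0=cur()
p1,R1=tcp_for(loop2w((-45,0),-180,55)); print(p1)
print(rel(p0,R0,p1,R1))
E
```

```text
[510.59575009 347.00543245  11.67404583] [ 1.79987552e+02 -1.32165089e-01  3.39703135e+01]
33.97031351930449
[-19.61029246 -45.75747829   0.        ] 90.00629419110304
[527.80133993  -0.87112133 126.67404583]
-0.2248 0.3727 -0.1442 0.0006 -0.0010 -0.4527
```

```bash

python3 -m jog '0 0 -0.04 0 0 0;0 0 -0.09 0 0 0;0 0 -0.144 0 0 0;0 0 -0.144 0 0 0;-0.225 0.373 -0.144 0 0 -0.453;-0.225 0.373 -0.144 0 0 -0.453;-0.225 0.373 -0.144 0 0 -0.453;-0.225 0.373 -0.144 0 0 -0.453;-0.225 0.373 -0.144 0 0 -0.453;-0.225 0.373 -0.144 0 0 -0.453'
python3 - <<'E'
from h import *
p0,R0=cur()
p1,R1=tcp_for(loop2w((-45,0),-180,55)); print(p1)
print(rel(p0,R0,p1,R1))
E
```

```text
time: 4.62
ee_pos: [521.9, 110.2, 125.8]
orientation: [0.795, 0.606, 0.001, 0.0]
force: [0.5, -0.3, -0.3]
gripper_width: 11.2
[527.80133993  -0.87112133 126.67404583]
-0.1320 0.0438 -0.0011 0.0006 -0.0002 -0.0975
```

```bash

python3 -m jog '-0.132 0.044 0 0 0 -0.098;-0.132 0.044 0 0 0 -0.098;-0.132 0.044 0 0 0 -0.098;-0.132 0.044 0 0 0 -0.098;-0.132 0.044 0 0 0 -0.098;-0.132 0.044 0 0 0 -0.098'
python3 - <<'E'
from view import *
h=hook_now(); print(h, loopframe(rigid(h,[[0,0,0],[-39,22.5,3.5]])))
over("i",h,BOX); over("i_top",h,BOX,"top"); over("i_side",h,BOX,"side")
E
```

```text
time: 5.12
ee_pos: [527.5, 1.1, 125.5]
orientation: [0.734, 0.679, 0.0, 0.0]
force: [1.3, -0.2, -0.4]
gripper_width: 11.0
[np.float64(571.6023672879277), np.float64(-22.0426628338503), np.float64(3.063843625572508), np.float64(113.79903001036777)] [[-45.53756264   1.667666    53.79903001]
 [ -6.65847313 -21.04062322  57.29903001]]
```

View pics/i.png

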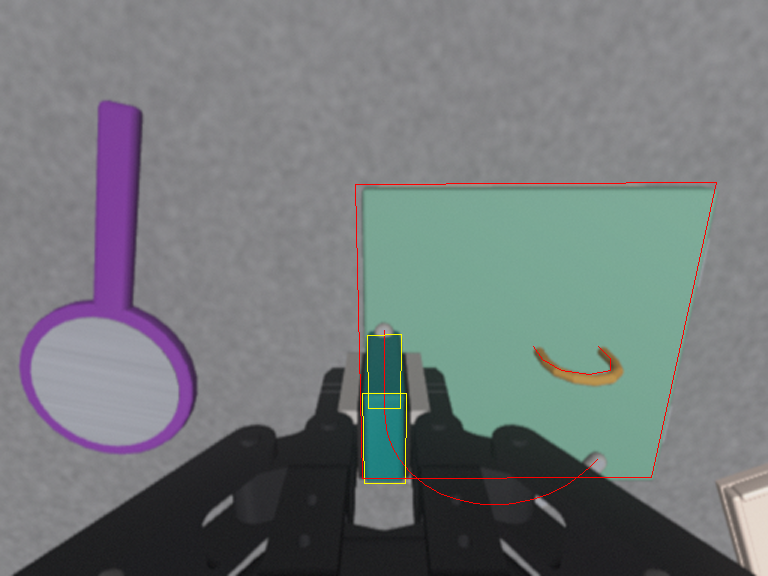

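View pics/i_top.png

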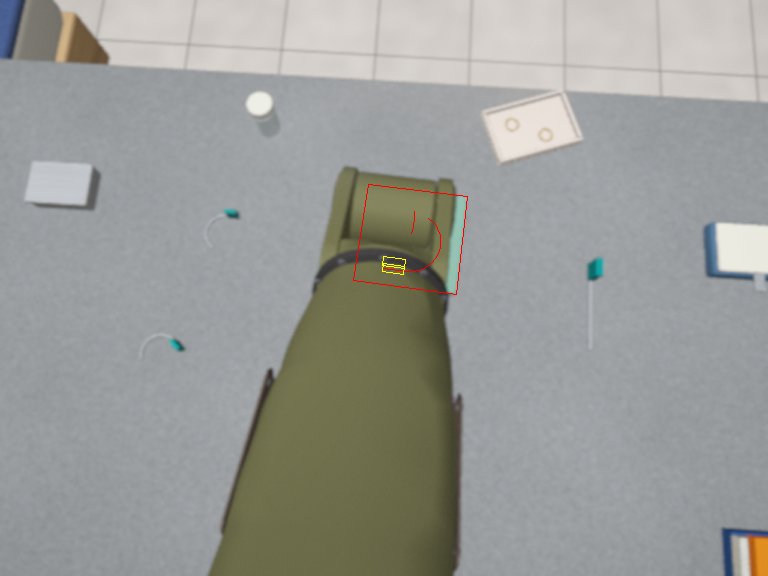

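View pics/i_side.png

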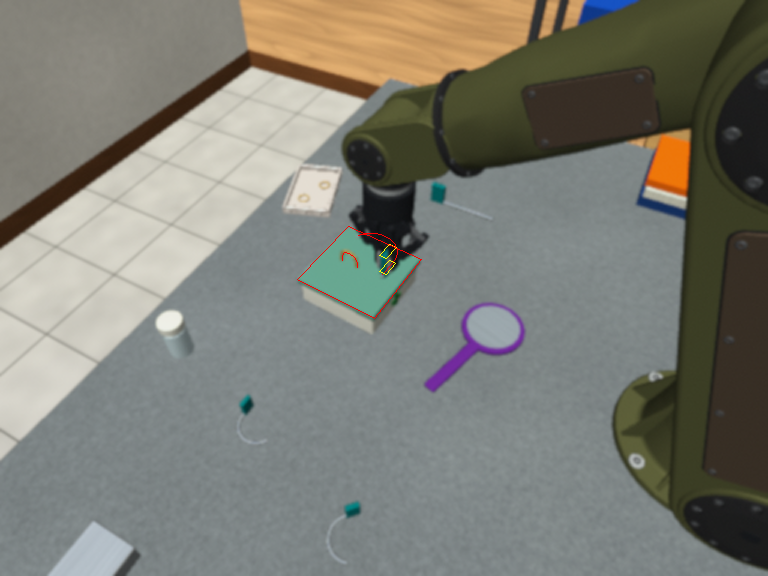

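```bash
python3 - <<'E'
import cv2
im=cv2.imread("pics/i_raw.png"); cv2.imwrite("pics/j.png",cv2.resize(im[110:330,235:485],None,fx=3,fy=3,interpolation=cv2.INTER_CUBIC)[:600])
E
```

```text
(no output)
```

View pics/j.png

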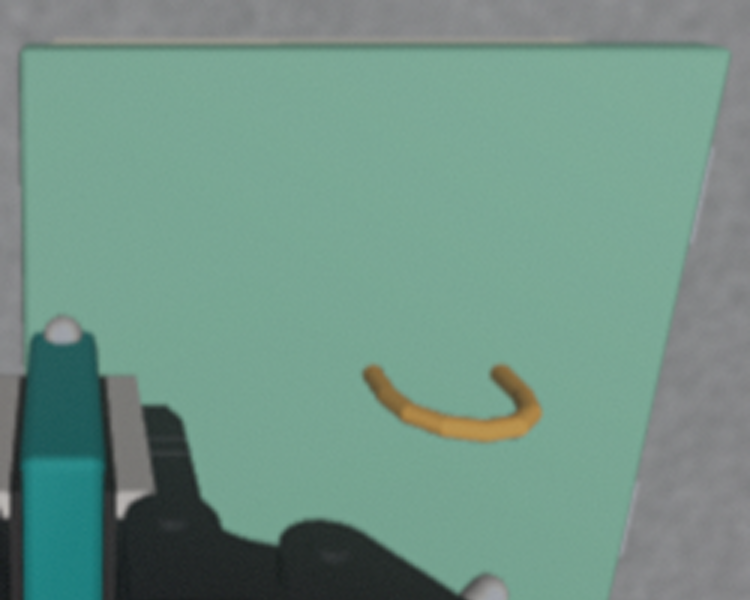

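```bash
python3 - <<'E'
from h import *
from scipy.optimize import least_squares
m=np.load("pics/i_m.npy",allow_pickle=True).item()
cv=lambda x,y:np.array([235+(x+.5)/3-.5,110+(y+.5)/3-.5])
def f(p,z=60):
    b=[p[0],p[1],p[2],z]
    q=w2pix(m,rigid(b,[[-103,80,0],[57,80,0],[-16,0,1],[16,0,1]]))
    r=(q-[cv(23,46),cv(728,48),cv(372,372),cv(500,372)]).ravel()
    W=loopframe([pix2w(m,cv(610,595)[::-1],z),pix2w(m,cv(26,368)[::-1],z)],b)
    return np.r_[r,W[0,0]-57,W[1,0]+103]
s=least_squares(f,BOX[:3]);print(s.x,s.fun.round(2))
s=least_squares(lambda p:f(p[:3],p[3]),BOX);print(s.x,s.fun.round(2))
E
```

```text
[ 6.18831511e+02 -2.94846362e+01 -7.94774766e-02] [-1.81  0.14  2.67 -0.21 -0.25  0.4  -0.1   0.44 -0.18  0.99]
[ 6.19799327e+02 -3.01689473e+01 -7.79637810e-02  5.73415651e+01] [-0.29  0.82  1.1   0.09 -0.1  -0.45 -0.45 -0.46  0.61 -0.14]
```

```bash
sed -i 's/BOX=np.array(.*/BOX=np.array([619.3,-29.8,-0.0785,60.])/' h.py; python3 - <<'E'
from h import *
p0,R0=cur()
for th,z in((-180,30),(-180,5)):
    p1,R1=tcp_for(loop2w((-45,0),th,z)); print(p1,rel(p0,R0,p1,R1))
E
```

```text
[530.36238278  -3.128109   101.67404583] -0.0059 0.0041 0.0295 0.0001 -0.0000 0.0013
[530.36238278  -3.128109    76.67404583] -0.0059 0.0041 0.0608 0.0001 -0.0000 0.0013
```

```bash

python3 -m jog '-0.006 0.004 0.02 0 0 0.001;-0.006 0.004 0.04 0 0 0.001;-0.006 0.004 0.061 0 0 0.001;-0.006 0.004 0.061 0 0 0.001;-0.006 0.004 0.061 0 0 0.001'
python3 - <<'E'
from view import *
h=hook_now(); print(h, loopframe(rigid(h,[[0,0,0],[-39,22.5,3.5]])))
over("k",h,BOX);over("k_side",h,BOX,"side")
p0,R0=cur()
for th in range(-174,-77,6):
    p1,R1=tcp_for(loop2w((-45,0),th,5)); print(th,rel(p0,R0,p1,R1))
E
```

```text
time: 5.68
ee_pos: [530.0, -3.6, 76.2]
orientation: [0.734, 0.679, -0.0, -0.001]
force: [0.6, 0.1, -0.8]
gripper_width: 11.3
[np.float64(574.0873573692583), np.float64(-26.688783923230947), np.float64(3.0633088671638866), np.float64(64.49231373144065)] [[-45.31738805  -0.44391345   4.49231373]
 [ -6.31252416 -22.93548059   7.99231373]]
-174 -0.0052 -0.0028 0.0009 0.0006 0.0000 -0.0524
-168 -0.0116 -0.0044 0.0009 0.0006 0.0000 -0.1048
-162 -0.0180 -0.0054 0.0009 0.0006 0.0001 -0.1571
-156 -0.0245 -0.0056 0.0009 0.0006 0.0001 -0.2095
-150 -0.0310 -0.0052 0.0009 0.0006 0.0001 -0.2619
-144 -0.0374 -0.0041 0.0009 0.0006 0.0002 -0.3142
-138 -0.0437 -0.0023 0.0009 0.0006 0.0002 -0.3666
-132 -0.0497 0.0001 0.0009 0.0006 0.0002 -0.4189
-126 -0.0555 0.0032 0.0009 0.0006 0.0003 -0.4713
-120 -0.0609 0.0068 0.0009 0.0006 0.0003 -0.5237
-114 -0.0659 0.0110 0.0009 0.0006 0.0003 -0.5760
-108 -0.0705 0.0156 0.0009 0.0006 0.0004 -0.6284
-102 -0.0745 0.0208 0.0009 0.0005 0.0004 -0.6807
-96 -0.0780 0.0263 0.0009 0.0005 0.0004 -0.7331
-90 -0.0808 0.0321 0.0009 0.0005 0.0005 -0.7855
-84 -0.0831 0.0382 0.0009 0.0005 0.0005 -0.8378
-78 -0.0847 0.0445 0.0010 0.0005 0.0005 -0.8902
```

View pics/k.png

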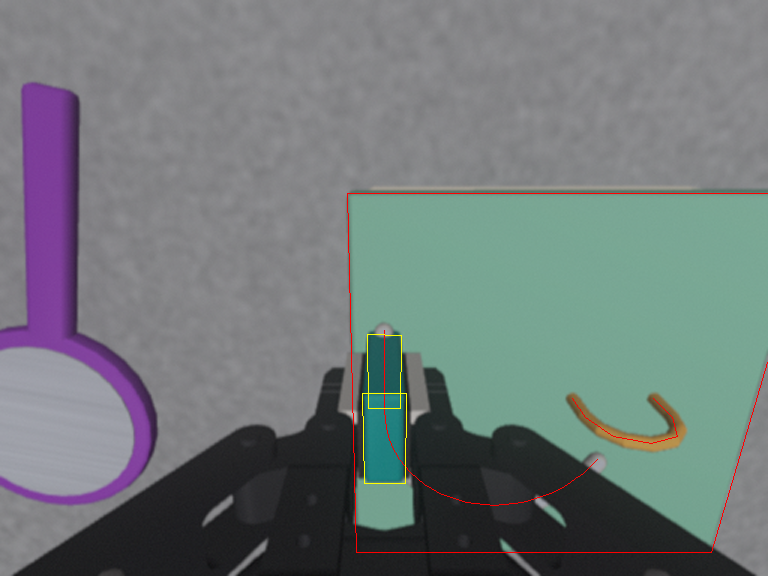

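```bash
python3 -c "
import cv2
im=cv2.imread('pics/k_side_raw.png');cv2.imwrite('pics/k2.png',cv2.resize(im[130:230,190:300],None,fx=6,fy=6,interpolation=cv2.INTER_CUBIC))"
```

```text
(no output)
```

View pics/k2.png

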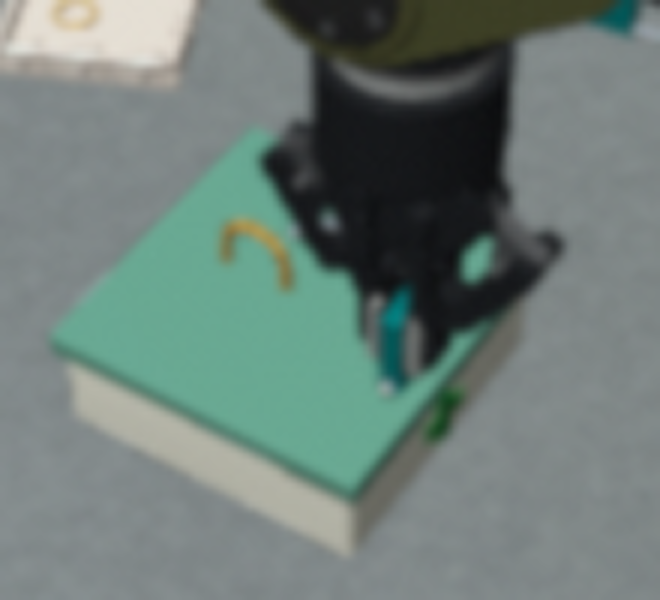

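```bash

python3 -m jog '-0.005 -0.003 0 0 0 -0.052;-0.012 -0.004 0 0 0 -0.105;-0.018 -0.005 0 0 0 -0.157;-0.025 -0.006 0 0 0 -0.210;-0.031 -0.005 0 0 0 -0.262;-0.037 -0.004 0 0 0 -0.314;-0.037 -0.004 0 0 0 -0.314;-0.037 -0.004 0 0 0 -0.314'
python3 - <<'E'
from view import *
h=hook_now(); print(h, loopframe(rigid(h,[[0,0,0],[-39,22.5,3.5]])))
over("l",h,BOX);over("l_side",h,BOX,"side")
im=cv2.imread('pics/l_side_raw.png');cv2.imwrite('pics/l2.png',cv2.resize(im[130:230,190:300],None,fx=6,fy=6,interpolation=cv2.INTER_CUBIC))
p0,R0=cur(); 
for th in range(-138,-71,6):
    p1,R1=tcp_for(loop2w((-45,0),th,5)); print(th,rel(p0,R0,p1,R1))
E
```

```text
time: 6.45
ee_pos: [525.1, -33.5, 77.3]
orientation: [0.491, 0.871, 0.0, 0.001]
force: [0.6, -0.5, -0.3]
gripper_width: 11.2
[np.float64(574.4288224030402), np.float64(-26.520279231928633), np.float64(3.686791993053087), np.float64(65.57754611382997)] [[-44.99018861  -0.24915019   5.57754611]
 [ -0.19202942   4.2647099    9.07754611]]
-138 -0.0065 -0.0021 0.0003 0.0003 0.0002 -0.0545
-132 -0.0128 -0.0037 0.0003 0.0003 0.0003 -0.1068
-126 -0.0193 -0.0046 0.0003 0.0003 0.0003 -0.1592
-120 -0.0258 -0.0048 0.0003 0.0003 0.0003 -0.2116
-114 -0.0323 -0.0044 0.0003 0.0003 0.0003 -0.2639
-108 -0.0387 -0.0032 0.0003 0.0002 0.0003 -0.3163
-102 -0.0450 -0.0014 0.0003 0.0002 0.0003 -0.3686
-96 -0.0510 0.0010 0.0003 0.0002 0.0003 -0.4210
-90 -0.0568 0.0041 0.0003 0.0002 0.0004 -0.4734
-84 -0.0622 0.0077 0.0003 0.0002 0.0004 -0.5257
-78 -0.0671 0.0119 0.0003 0.0002 0.0004 -0.5781
-72 -0.0717 0.0166 0.0003 0.0001 0.0004 -0.6304
```

View pics/l.png

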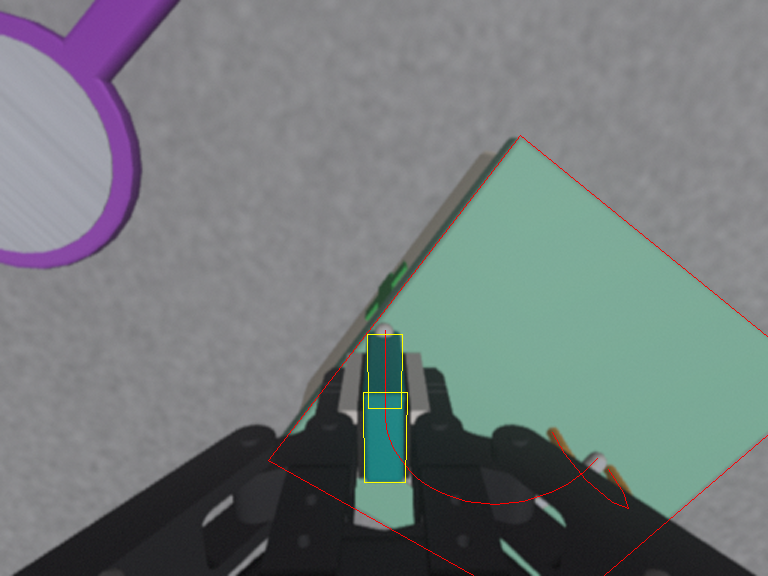

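View pics/l2.png

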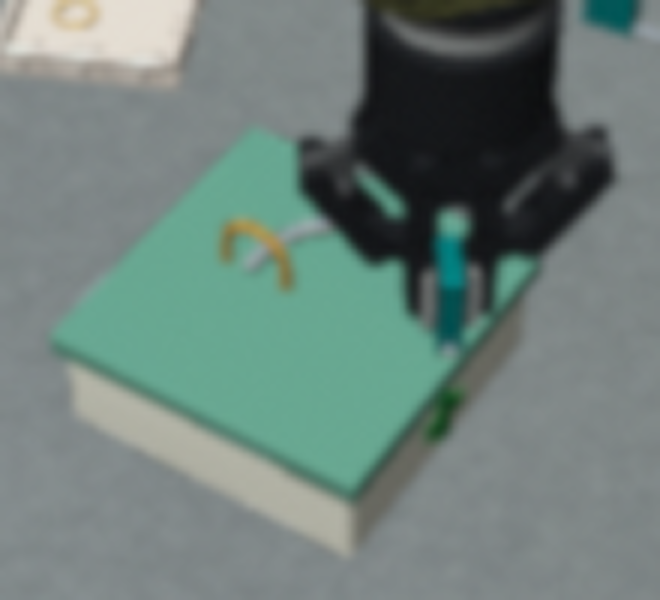

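```bash

python3 -m jog '-0.0065 -0.002 0 0 0 -0.054;-0.013 -0.004 0 0 0 -0.107;-0.019 -0.005 0 0 0 -0.159;-0.026 -0.005 0 0 0 -0.212;-0.032 -0.004 0 0 0 -0.264;-0.039 -0.003 0 0 0 -0.316;-0.045 -0.001 0 0 0 -0.369;-0.051 0.001 0 0 0 -0.421;-0.057 0.004 0 0 0 -0.473;-0.062 0.008 0 0 0 -0.526'
python3 - <<'E'
from view import *
h=hook_now(); print(h, loopframe(rigid(h,[[0,0,0],[-39,22.5,3.5]])))
over("n",h,BOX);over("n_side",h,BOX,"side")
im=cv2.imread('pics/n_side_raw.png');cv2.imwrite('pics/n2.png',cv2.resize(im[130:230,190:300],None,fx=6,fy=6,interpolation=cv2.INTER_CUBIC))
p0,R0=cur(); print(observe()["force"],observe()["joints"])
for th,z in((-78,5),(-75,5),(-75,0)):
    p1,R1=tcp_for(loop2w((-45,0),th,z)); print(th,rel(p0,R0,p1,R1))
E
```

```text
time: 7.38
ee_pos: [556.3, -72.4, 76.6]
orientation: [-0.016, 1.0, -0.0, 0.0]
force: [0.8, 0.3, -0.7]
gripper_width: 11.4
[np.float64(574.4351641188549), np.float64(-26.04388356314017), np.float64(-1.538210214015411), np.float64(64.89136583840451)] [[-45.02122509   0.22627571   4.89136584]
 [-26.98336238  41.48019078   8.39136584]]
[ 0.0997038   0.69984855 -0.91743698] [-1.94669421e-01  4.98003618e-01  1.63329381e+00 -7.29138960e-06
  1.00980323e+00 -1.79527188e+00]
-78 -0.0055 -0.0024 -0.0002 -0.0001 0.0002 -0.0505
-75 -0.0086 -0.0033 -0.0002 -0.0001 0.0002 -0.0767
-75 -0.0086 -0.0033 0.0061 -0.0001 0.0002 -0.0767
```

View pics/n.png

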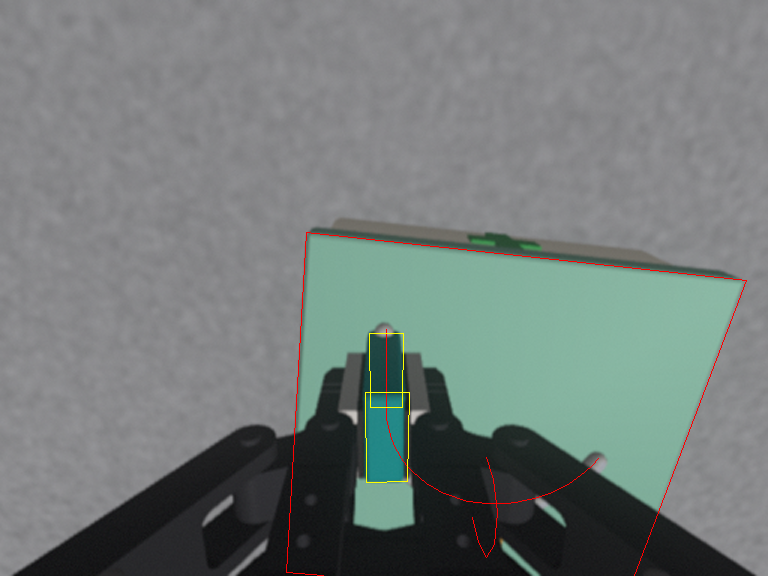

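View pics/n2.png

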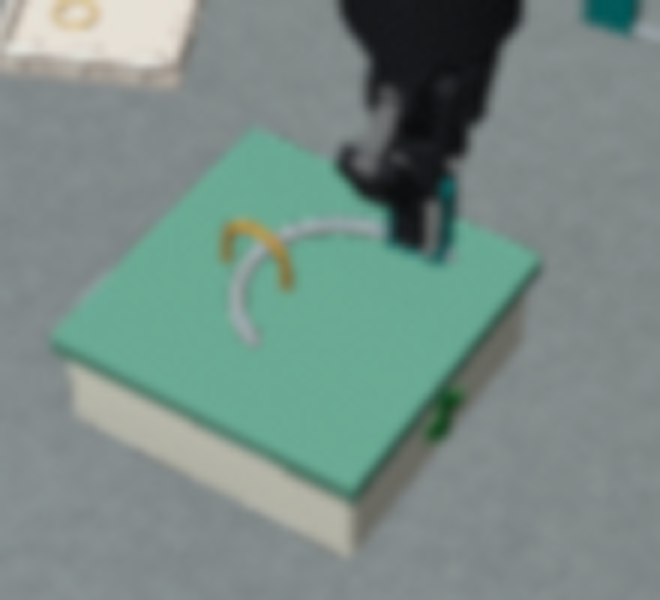

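```bash

python3 -m jog '-0.0055 -0.0025 0 0 0 -0.05;-0.0055 -0.0025 0.002 0 0 -0.05;-0.0055 -0.0025 0.004 0 0 -0.05;-0.0055 -0.0025 0.005 0 0 -0.05;-0.0055 -0.0025 0.005 0 0 -0.05;-0.0055 -0.0025 0.005 0 0 -0.05'
python3 -m jog '0 0 0.001 0 0 0;0 0 0.001 0 0 0;0 0 0.001 0 0 0'
```

```text
time: 7.98
ee_pos: [560.3, -74.3, 72.3]
orientation: [-0.064, 0.998, 0.0, -0.0]
force: [0.1, -0.2, -0.0]
gripper_width: 11.0
time: 8.23
ee_pos: [560.6, -74.4, 71.7]
orientation: [-0.065, 0.998, 0.0, 0.0]
force: [-0.2, 0.2, 0.8]
gripper_width: 11.2
```

```bash

python3 -m jog '0 0 0.001 0 0 0;0 0 0.001 0 0 0;0 0 0.001 0 0 0'
python3 -m jog '0 0 0.001 0 0 0;0 0 0.001 0 0 0;0 0 0.001 0 0 0'
```

```text
time: 8.48
ee_pos: [560.6, -74.4, 71.7]
orientation: [-0.065, 0.998, -0.0, 0.0]
force: [-4.2, 2.0, 9.8]
gripper_width: 11.4
time: 8.73
ee_pos: [560.7, -74.4, 71.6]
orientation: [-0.065, 0.998, -0.0, 0.0]
force: [-8.8, 2.2, 19.9]
gripper_width: 10.9
```

```bash

python3 -m jog '0 0 -0.002 0 0 0;0 0 -0.002 0 0 0;0 0 -0.002 0 0 0'
python3 -m jog '0 0 0 0 0 0;0 0 0 0 0 0;0 0 0 0 0 0;0 0 0 0 0 0;0 0 0 0 0 0;0 0 0 0 0 0' 0.4
python3 - <<'E'
from view import *
over("o",hook_now(),BOX);over("o_side",None,BOX,"side")
im=cv2.imread('pics/o_side_raw.png');cv2.imwrite('pics/o2.png',cv2.resize(im[130:230,190:300],None,fx=6,fy=6,interpolation=cv2.INTER_CUBIC))
E
```

```text
time: 8.98
ee_pos: [560.6, -74.4, 71.7]
orientation: [-0.065, 0.998, -0.0, 0.0]
force: [-0.8, 0.7, 3.3]
gripper_width: 11.6
time: 9.48
ee_pos: [560.5, -74.4, 71.5]
orientation: [-0.065, 0.998, 0.0, -0.0]
force: [-1.0, -0.2, 0.9]
gripper_width: 34.3
```

View pics/o.png

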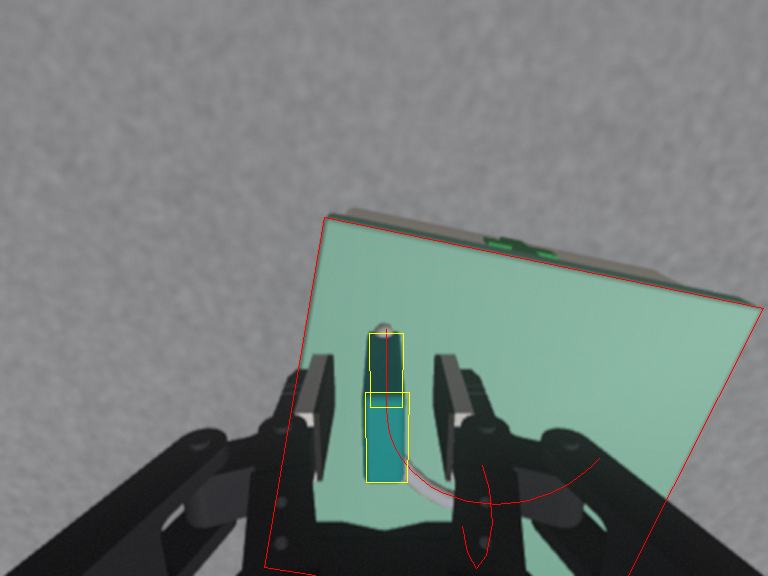

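View pics/o2.png

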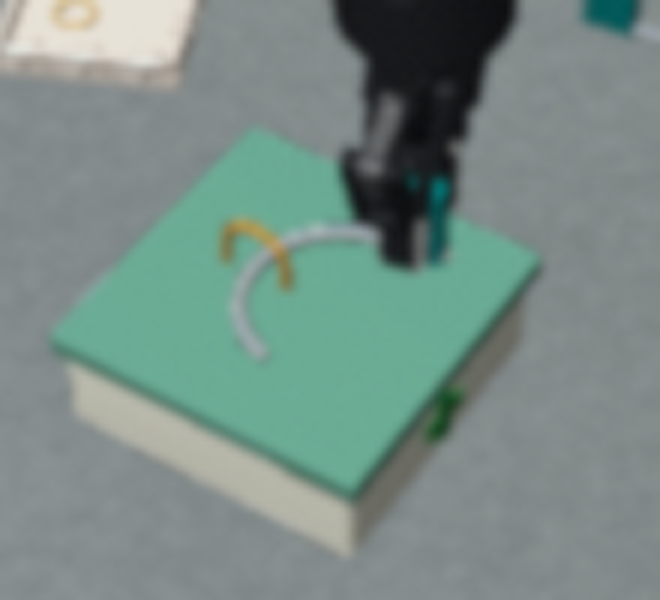

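```bash

python3 -m jog '0 0 -0.02 0 0 0;0 0 -0.06 0 0 0;0 0 -0.11 0 0 0;0 0 -0.17 0 0 0;0 0 -0.17 0 0 0;0.15 -0.3 -0.17 0 0 0;0.15 -0.3 -0.17 0 0 0;0.15 -0.3 -0.17 0 0 0;0.15 -0.3 -0.17 0 0 0;0.15 -0.3 -0.17 0 0 0'
python3 -m jog '0.08 -0.16 0 0 0 0;0.08 -0.16 0 0 0 0;0.08 -0.16 0 0 0 0;0.08 -0.16 0 0 0 0;0.08 -0.16 0 0 0 0'
python3 - <<'E'
from view import *
for c in("top","side"):
    over("p_"+c,loop2w((-45,0),-78,0),BOX,c)
im=cv2.imread('pics/p_side_raw.png')[130:230,190:300];a=cv2.resize(im,None,fx=4,fy=4,interpolation=cv2.INTER_CUBIC)
im=cv2.imread('pics/p_top_raw.png')[110:210,225:325];b=cv2.resize(im,None,fx=4,fy=4,interpolation=cv2.INTER_CUBIC)
cv2.imwrite('pics/p2.png',np.hstack([a[:,:400],b])[:,:800])
E
```

```text
time: 10.42
ee_pos: [491.3, -272.9, 207.6]
orientation: [-0.065, 0.998, -0.0, 0.0]
force: [1.3, -0.1, 0.2]
gripper_width: 34.1
time: 10.83
ee_pos: [443.4, -409.9, 207.0]
orientation: [-0.063, 0.998, -0.0, -0.0]
force: [0.4, 1.6, -0.3]
gripper_width: 33.8
```

View pics/p2.png

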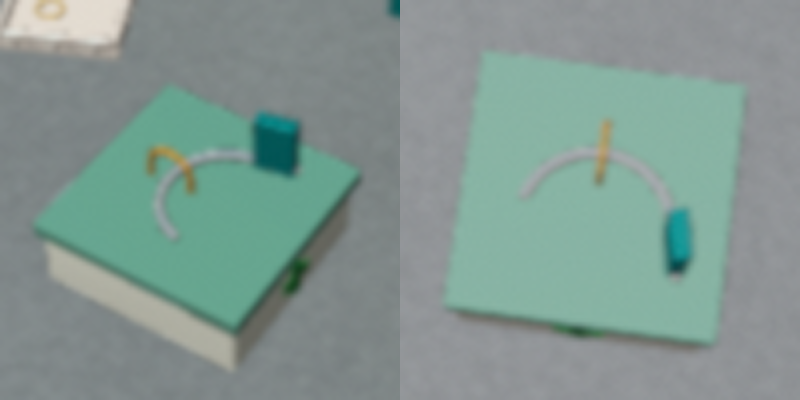

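View pics/p_top.png

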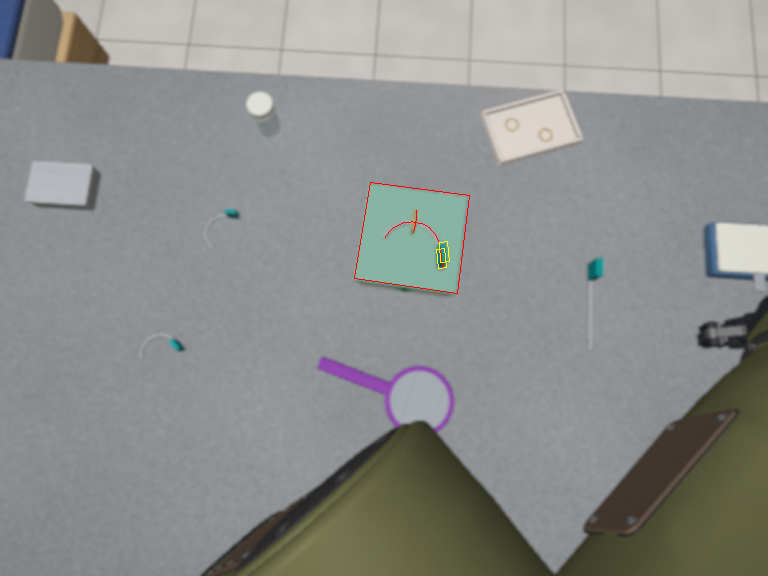

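```bash
python3 -c "
from plant import *
print(observe()['force'],observe()['time'],sign_off())"
```

```text
the job is handed in; nothing more can be done
[ 0.48765202  0.03486717 -0.67607119] 10.9333 None
```

The hook is threaded through the brass loop and lies flat on the lid, released. I handed the job in at 10.9 s of the 51 s allowed.

**What I did:** I chose the large hook, with its grip at top pixel (188,118). Its arc measured about 43–46 mm in radius; the other two, at (142,154) and (229,118), are clearly smaller. I pinched it by the grip and lifted it. Then I swung it counter-clockwise about its arc centre, so the tip entered the loop from the right. I lowered it until the wrist felt the lid (about 20 N at most), backed off, opened the fingers and moved the arm away.

**Last checks:**
- **Position:** the last top view matches the target pose drawn on it, with the arc centre 45 mm on the robot side of the loop and level with it to within a few mm. By calculation the tip is about 43 mm past the loop on the left.
- **Lying flat:** the side view shows the hook lying on the lid with its grip upright. The tool was clear of everything, with wrist force under 1 N.
- **Straight pin:** it shows at the same place in the top view as at the start. I judged this by eye, not by measurement.
- **Disagreement:** the top and wrist cameras placed the box 2 to 3 mm apart. I threaded by the wrist camera's position.

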